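Load the gluing press and set its spring pressure

TASK

Set the laminated neck-heel blank, the same way up as it stands, flat inside the rim of the gluing press tray, and push the tray by its handle fully home under the press pad. Then turn the T-bar knob on top clockwise until the gauge needle points at the brass marker, and let go. Leave the marker as it is set and the other things on the bench alone.

Things in the scene. Friction and masses are not known exactly. Their poses are not given: they have to be found in the camera images.
- blank_center (a point): Centre of the loose workpiece, a three-layer laminated wood block 110 x 50 x 60 mm (x, y, z), 0.15 to 0.3 kg. It starts upright on the bench, to the left of the press. x axis along its 110 mm length, z up; either way round will do in the tray.
- tray_floor (a point): Centre of the tray's inner floor, 44 mm above the bench. Shallow aluminium tray, inside 130 mm (x) by 70 mm (y), rim 10 mm high and 6 mm thick. It slides on the press along its own y axis (about world y; the press may be turned 0.2 rad): +y is pulled out to the left, -y is in under the press. Its origin is on the knob's axis when home. z up.
- tray_handle (a point): On the tray's handle, a dark wood upright 70 mm wide (x), 12 mm thick (y), top 86 mm above the bench; this point is 66 mm above the bench, mid-thickness, 92 mm to +y of the tray's centre. Axes as the tray. With the tray home, the press beam above (177 to 209 mm high) is 62 mm away to -y.
- tray (a joint): How far the tray is pulled out from home, m: 0 at the stop under the press pad, start 0.14 to 0.18, maximum 0.19. The heights above are for the bed at rest. Slides with about 2 N friction and stays where left.
- knob_grip (a point): Grip point of the press knob, on its vertical axis, 251 mm above the bench. The knob is a black T-bar 85 mm long (this point's x), 22 mm wide (y), from 227 to 269 mm above the bench. The frame turns with the knob. The press is a grey portal frame, a column 100 mm either side of the knob axis, its top 217 mm high; the white dial lies 30 to 155 mm to the right (-y) of the knob axis.
- knob (a joint): Knob angle, rad, grows clockwise seen from above, 0 to 3.8, start 0 to 0.3. It lowers the pad 6 mm per rad; the pad touches a blank in the home tray at about 1.0 rad. Beyond that it pushes blank, tray and sprung bed down (4 to 6 N preload, then 1 N/mm) and the needle moves about 0.72 rad per rad of knob, either way. Turning torque 0.14 to 0.25 N m; it stays where left.
- needle (a joint): Gauge needle angle, rad: 0 at rest, grows as the sprung bed under the tray is pressed down (8.3 mm per rad), anticlockwise seen from above, at most 1.9.
- marker (a joint): Angle of the brass marker tab on the dial, on the same scale and pivot as the needle: the needle reading to be set, 0.7 to 1.3. It is stiff and must not be moved.
- needle_tip (a point): Tip of the dark steel gauge needle, 80 mm from its pivot, 215 mm above the bench over the white dial plate (top 209 mm). The point's x axis points outwards along the needle. The pivot is 40 mm to the -y side of the knob axis.
- mark_tip (a point): Inner end of the brass marker tab (22 x 16 mm) just outside the needle's sweep, 83 mm from the same pivot. The point's x axis points outwards from the pivot.
- glue: Bystander: white glue bottle, 60 mm across, 160 mm tall, origin at the centre of its base. Leave it alone.
- plane: Bystander: block plane, 160 x 50 x 75 mm, origin at the centre of its sole, x along it. Leave it alone.
- mallet: Bystander: hammer 220 mm long lying flat, x along the handle towards the head, origin near mid-length, on the bench. Leave it alone.
- blank: The loose workpiece itself (see blank_center, 30 mm above this origin at the centre of its underside).
Mind the look-alikes: they are no part of the job. There is more than one size of the blank; the job needs the largest.

How it is judged:
On the way, in this order (a step that is already met when the one before it is completed fails the run):
1. the blank lies flat in the pulled-out tray (x of blank_center in the frame of tray_floor between -0.018 and 0.018 m and y of blank_center in the frame of tray_floor between -0.014 and 0.014 m and z of blank_center in the frame of tray_floor between 0.024 and 0.036 m and angle between blank_center's own z axis and vertical below 0.1 rad and value of joint tray above 0.06 m), for 0.2 s.
2. the tray is home under the pad with the blank in it (x of blank_center in the frame of tray_floor between -0.018 and 0.018 m and y of blank_center in the frame of tray_floor between -0.014 and 0.014 m and z of blank_center in the frame of tray_floor between 0.024 and 0.036 m and angle between blank_center's own z axis and vertical below 0.1 rad and value of joint tray below 0.008 m), for 0.2 s.
3. the needle points at the marker (all of step 2 and angle between the x axis of needle_tip and the x axis of mark_tip, either way round below 0.12 rad), for 0.2 s.
At the end, for the whole second after the job is handed in: The blank lies flat within the tray's rim (centre within 18 mm along and 14 mm across), the tray is within 8 mm of its stop, and the needle points at the marker within 0.12 rad (about 10 mm at its tip), everything at rest and released (all of step 3 and value of joint needle above 0.5 rad and velocity of joint knob below 0.05 rad/s and linear speed of blank below 0.02 m/s); the robot touches nothing.
It fails at once if the marker was shifted (distance of mark_tip from where it was at the start of the episode above 0.008 m).
It fails at once if the glue bottle was disturbed (distance of glue from where it was at the start of the episode above 0.04 m).
It fails at once if the plane was disturbed (distance of plane from where it was at the start of the episode above 0.04 m).
It fails at once if the hammer was disturbed (distance of mallet from where it was at the start of the episode above 0.04 m).
It also fails if it takes over 64 s, if anything falls off the work surface, if the arm or the gripper's body presses on something with over 40 N, if the wrist force passes 120 N, or if a joint passes its speed limit or range.

ROBOT

A 6-joint arm with a two-finger parallel gripper is mounted at the origin on the work surface. World frame = base frame: x ahead of the robot, y to its left, z up, the work surface at z = 0. Lengths are in m, angles in rad, forces in N, time in s.
With the tool pointing down it reaches from about 0.275 to 0.725 m from the base axis. Payload 15.9 kg.
Tool frame: the origin (TCP) lies at the very end of the fingers, on their centre line; the grasp point (between the pads) lies 19 mm behind it (grip_point_offset is the distance from the TCP to the grasp point, in m); z points along the fingers, x is the direction in which the jaws open and shut, and the axes are right-handed (so a half turn about z gives the same grasp; the last joint's range is limited). The gripper opens to 85 mm and grips with 20 to 120 N. Pads are 22 mm wide; open, the fingers measure 114 mm over their backs; the gripper's body (76 mm by 85 mm) begins 54 mm behind the grasp point. The pads swing forward as they close: fully open they stand 13 mm farther back than shut.
Start: joints at [1.193, 0.213, -0.034, 1.323, 0, 1.571], TCP at [0.184, 0.465, 0.231] pointing down, gripper open.
Joint ranges: [-2.98, 2.98], [-0.74, 1.72], [-1.14, 1.35], [-2.1, 2.04], [-1.57, 1.44], [-3.14, 3.14]. Speed limits (rad/s): [1.89, 1.89, 2.39, 2.57, 3.14, 3.14].

INTERFACE

Orientations are given as [roll, pitch, yaw] about the fixed x, y, z axes, in that order (R = Rz(yaw) Ry(pitch) Rx(roll)).
In Python, from workcell import sense, camera, calibration, sign_off, grip_point_offset gives the robot as it stands.
- The arm moves only by the tool apply_moves, never from a script. Its argument "plan" is a list of rows, each an object of numbers: "claw": the finger opening in cm, from 0 to 8.54; "dx", "dy", "dz": the shift along the tool's x, y, z in cm; "rx", "ry", "rz": the turn, a rotation vector about the tool's x, y, z in degrees. A call has 1 to 12 rows; each row shifts and turns the pose as measured when the row begins, along the tool's axes as they then stand; what a row does not reach is not made up. A row lasts 1/10 s, in which the tool goes at most 50 mm and 8.59 degrees, less where a joint would pass 70% of its speed; a pose out of reach is approached as far as the arm can. A call is refused whole if a number of a shift passes 5 or a number of a turn 8.59, either way. A call with a gripper value outside its range is refused whole. The fingers move at their own pace and stop on an object; the grip force is fixed at half the most. Time passes only in rows, so rows that do not move let the fingers close. It gives the time, the measured TCP pose, the force and the opening at its end, in the units of the state.
- sense(): the state, without advancing time (a new reading comes with each control period).
- camera(name): name is "side" or "top" or "wrist"; returns the picture (480x640x3 uint8, red, green, blue); there is no depth.
- calibration(name): a dict with "fx", "fy", "cx", "cy" (pixels), "k1" (the pictures are not rectified: a ray, as slopes to the right and down, at radius r is drawn at 1 + k1 r^2 times it, then the intrinsics apply), "R" (3x3) and "t" (3): a world point X has camera coordinates R X + t. Camera axes: x right, y down, z forward; pixel columns grow to the right and rows downward; lengths in m; the calibration is good to about 2 mm. A picture is of the moment at which its call begins: read the wrist's pose just before it. calibration takes no time and is no camera call; for the wrist camera it gives the pose at the moment of the call.
- sign_off(): hands the job in, once; it reports no verdict.
The state is a dict: "clock": time; "joint_positions": joint angles; "qvel": joint speeds; "tau": joint torques, N m; "tool_pos": TCP position; "ee_rot": TCP orientation; "force": force on the tool from outside, world axes, zero at the start; "wrist_torque": the same for the moment, N m; "finger_gap": finger opening in m.
Only numpy, scipy, OpenCV 4.12 (cv2) and the standard library are available. Lean on these libraries where they do the work, as an engineer would, in place of code of your own. Each camera call takes 0.05 s, during which the arm holds its last target.

## Working session

There is one attempt and no reset: what is moved stays moved. The work goes in short steps, Python scripts to look and compute and a tool call to move; the robot and the scene stay as the last step left them, time stands still between calls to the robot, and variables do not carry over. Pictures are saved under pics/ and viewed, and the job is handed in when it is done.

Besides the shell and the picture viewer there is one more tool, called after ">>>" as name(argument=value, ...) on one line, values as JSON. apply_moves: Moves the arm, as the interface text tells. Its arguments: {"type":"object","properties":{"plan":{"type":"array","items":{"type":"object","properties":{"claw":{"type":"number"},"dx":{"type":"number"},"dy":{"type":"number"},"dz":{"type":"number"},"rx":{"type":"number"},"ry":{"type":"number"},"rz":{"type":"number"}}}}},"required":["plan"]}

```bash
ls; mkdir -p pics
python3 - <<'E'
from workcell import *
import cv2
s=sense()
for k,v in s.items(): print(k,v)
print(grip_point_offset if not callable(grip_point_offset) else grip_point_offset())
for n in ("side","top","wrist"):
    c=calibration(n); print(n,c)
    cv2.imwrite(f"pics/{n}0.png",camera(n)[:,:,::-1])
E
```

```text
pics
clock 0.0
joint_positions [ 1.19303624e+00  2.13362610e-01 -3.50585636e-02  1.32352026e+00
 -1.35200166e-05  1.57076681e+00]
qvel [-1.70816593e-03  5.94504018e-05 -1.19948780e-03  1.49398835e-04
 -8.10202538e-04  1.73317242e-03]
tau [ 3.69221787e-03 -6.86161780e+01  4.87120235e+01  1.72002712e-02
  1.40538282e-04 -6.05692844e-05]
tool_pos [0.18429437 0.46441914 0.23081316]
ee_rot [3.14157917e+00 1.14510691e-03 1.19306576e+00]
force [ 0.00555865 -0.41939294  0.0416524 ]
wrist_torque [0.00051886 0.00293923 0.02462314]
finger_gap 0.08530147489831107
0.0187
side {'fx': 610.3326192410036, 'fy': 610.3326192410036, 'cx': 318.6421438824139, 'cy': 242.88886192193905, 'k1': 0.052839971148193714, 'R': array([[ 0.97450509,  0.22326689,  0.02217496],
       [ 0.15327381, -0.59029055, -0.79250502],
       [-0.16385046,  0.77569902, -0.60946211]]), 't': array([-0.54985339,  0.02007997,  1.68419004])}
top {'fx': 436.9208613994852, 'fy': 436.9208613994852, 'cx': 323.47975755288127, 'cy': 238.404860638629, 'k1': -0.024638400012069843, 'R': array([[ 0.01457003, -0.99976424,  0.01609873],
       [-0.9846278 , -0.01714841, -0.17382183],
       [ 0.17405692, -0.01331867, -0.98464552]]), 't': array([-0.07793765,  0.60345376,  1.20676888])}
wrist {'fx': 373.8636808403413, 'fy': 373.8636808403413, 'cx': 319.353344152542, 'cy': 232.01520503071984, 'k1': -0.02913792473471903, 'R': array([[ 3.68190459e-01,  9.29750119e-01, -7.08501542e-04],
       [ 8.78877402e-01, -3.47795532e-01,  3.26516126e-01],
       [ 3.03331994e-01, -1.20842809e-01, -9.45191365e-01]]), 't': array([-0.49911042, -0.04297697,  0.37980004])}
```

View pics/side0.png

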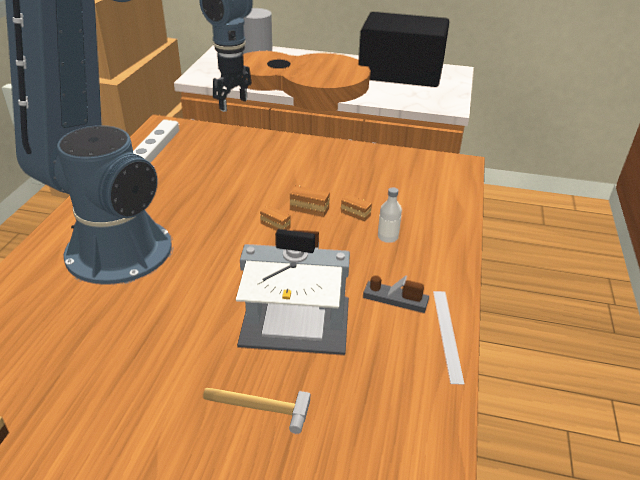

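View pics/top0.png

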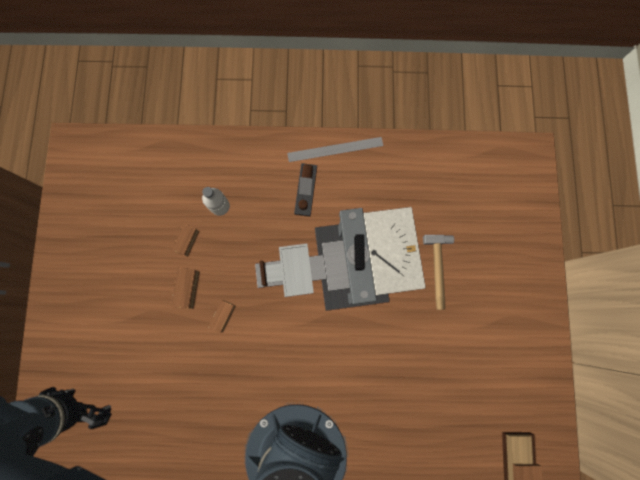

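View pics/wrist0.png

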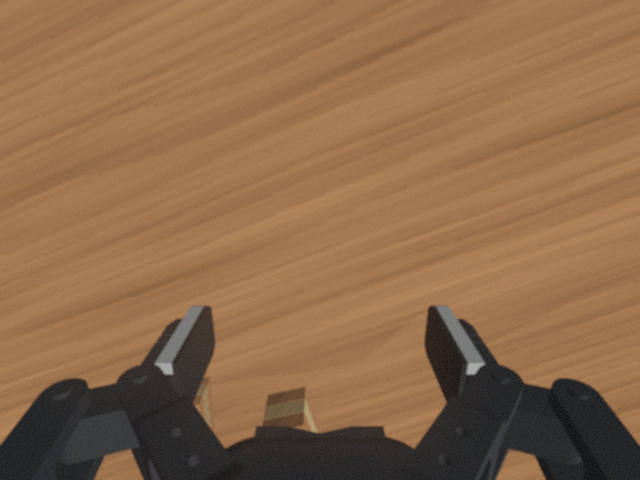

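The side view shows three blanks: the largest at (310,200), smaller ones at (275,218) and (356,208). The knob is at (297,240), the needle points to (260,282) and the marker is at (287,294). In the top view the largest blank is at about (187,288), the tray at (296,270) and the knob at (360,252). I'll zoom in to measure.

```bash
cat > h.py <<'E'
import numpy as np, cv2
from workcell import *
def und(c,u,v):
    x=(u-c['cx'])/c['fx'];y=(v-c['cy'])/c['fy'];rd=np.hypot(x,y);r=rd
    for _ in range(20): r=rd/(1+c['k1']*r*r)
    k=r/rd if rd>0 else 1
    return np.array([x*k,y*k,1.])
def onz(c,u,v,z):
    R=np.array(c['R']);t=np.array(c['t']);o=-R.T@t;d=R.T@und(c,u,v)
    return o+d*(z-o[2])/d[2]
def ray(c,u,v):
    R=np.array(c['R']);t=np.array(c['t']);return -R.T@t,R.T@und(c,u,v)
def tri(c1,p1,c2,p2):
    o1,d1=ray(c1,*p1);o2,d2=ray(c2,*p2)
    A=np.stack([d1,-d2],1);s=np.linalg.lstsq(A,o2-o1,rcond=None)[0]
    a=o1+s[0]*d1;b=o2+s[1]*d2
    return (a+b)/2,np.linalg.norm(a-b)
def proj(c,X):
    p=np.array(c['R'])@np.array(X)+np.array(c['t']);x,y=p[0]/p[2],p[1]/p[2];k=1+c['k1']*(x*x+y*y)
    return c['cx']+c['fx']*x*k,c['cy']+c['fy']*y*k
def crop(im,x0,y0,x1,y1,f,name):
    o=cv2.resize(im[y0:y1,x0:x1],None,fx=f,fy=f,interpolation=cv2.INTER_CUBIC);cv2.imwrite(name,o)
E
python3 - <<'E'
from h import *
t=cv2.imread('pics/top0.png');s=cv2.imread('pics/side0.png')
crop(t,165,220,265,340,5,'pics/t_bl.png')
crop(t,250,190,440,320,4,'pics/t_pr.png')
crop(s,250,180,400,330,4,'pics/s_pr.png')
E
```

```text
(no output)
```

View pics/t_bl.png

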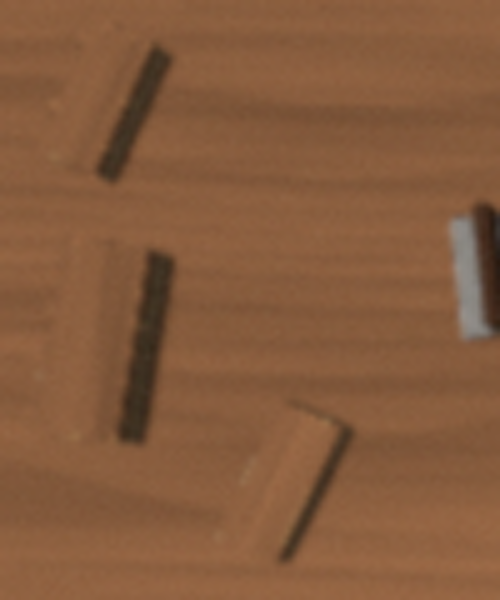

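View pics/t_pr.png

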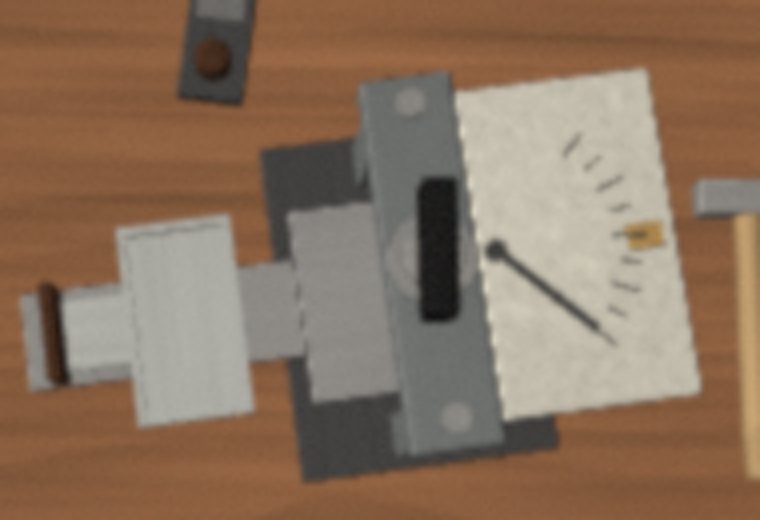

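View pics/s_pr.png

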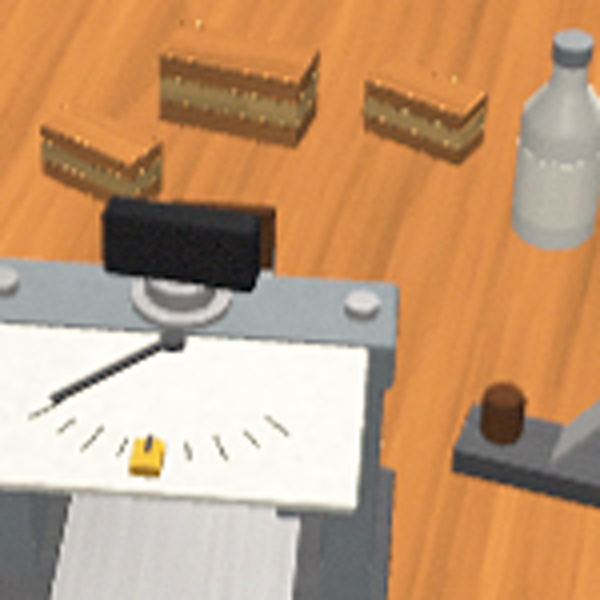

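Run:
```python
from h import *
cs=calibration('side');ct=calibration('top')
S=lambda x,y:(250+x/4-.4,180+y/4-.4); T=lambda x,y:(165+x/5-.4,220+y/5-.4); P=lambda x,y:(250+x/4-.4,190+y/4-.4)
f=lambda c,p,z:np.round(onz(c,*p,z),4)
a,b,c_=[f(cs,S(*p),.06) for p in ((161,57),(301,87),(320,52))]
print('blank top',a,b,c_,np.linalg.norm(a-b),np.linalg.norm(b-c_))
a2,b2=[f(cs,S(*p),0) for p in ((161,115),(297,145))];print('bottom',a2,b2,np.linalg.norm(a2-b2))
d=[f(ct,T(*p),.0) for p in ((173,258),(143,442))];print('top view shade edge z0',d,np.linalg.norm(d[0]-d[1]))
d=[f(ct,T(*p),.06) for p in ((150,252),(121,440))];print('top view shade edge z.06',d,np.linalg.norm(d[0]-d[1]))
k=[f(ct,P(*p),.269) for p in ((420,178),(457,178),(459,320),(422,321))];print('knob',k, sum(k)/4)
n=[f(ct,P(*p),.215) for p in ((495,250),(615,345))];print('needle',n,np.linalg.norm(n[0]-n[1]))
m=[f(ct,P(*p),.213) for p in ((627,236),(662,234))];print('mark',m)
for z in (.054,):
  tr=[f(ct,P(*p),z) for p in ((116,228),(229,214),(255,411),(137,427))];print('tray',tr,sum(tr)/4,np.linalg.norm(tr[1]-tr[2]),np.linalg.norm(tr[0]-tr[1]))
h=[f(ct,P(*p),.086) for p in ((38,285),(54,283),(66,383),(50,386))];print('handle',h,sum(h)/4)
bo=[f(ct,P(*p),.217) for p in ((410,101),(457,417))];print('bolts',bo)
bm=[f(ct,P(*p),.209) for p in ((361,84),(450,72),(502,440),(410,452))];print('beam',bm)
```

```text
blank top [0.4048 0.306  0.06  ] [0.5143 0.2935 0.06  ] [0.5179 0.3431 0.06  ] 0.11021116095931481 0.049730473554954246
bottom [0.4014 0.3169 0.    ] [0.5106 0.3044 0.    ] 0.10991310203974781
top view shade edge z0 [array([0.509 , 0.2977, 0.    ]), array([0.4011, 0.3085, 0.    ])] 0.10843915344560745
top view shade edge z.06 [array([0.5065, 0.2947, 0.06  ]), array([0.4012, 0.3041, 0.06  ])] 0.10571873060153526
knob [array([ 0.5783, -0.1396,  0.269 ]), array([ 0.5787, -0.1618,  0.269 ]), array([ 0.4935, -0.1628,  0.269 ]), array([ 0.4926, -0.141 ,  0.269 ])] [ 0.535775 -0.1513    0.269   ]
needle [array([ 0.5435, -0.1913,  0.215 ]), array([ 0.4852, -0.2657,  0.215 ])] 0.09452116165176978
mark [array([ 0.554 , -0.2748,  0.213 ]), array([ 0.5557, -0.2969,  0.213 ])]
tray [array([0.5784, 0.0602, 0.054 ]), array([ 0.59  , -0.0206,  0.054 ]), array([ 0.4495, -0.0419,  0.054 ]), array([0.437 , 0.0409, 0.054 ])] [0.513725 0.00965  0.054   ] 0.14210538343074827 0.08162842642119227
handle [array([0.5324, 0.1101, 0.086 ]), array([0.534 , 0.0991, 0.086 ]), array([0.4649, 0.0882, 0.086 ]), array([0.4627, 0.0991, 0.086 ])] [0.4985   0.099125 0.086   ]
bolts [array([ 0.6375, -0.1376,  0.217 ]), array([ 0.4393, -0.1672,  0.217 ])]
beam [array([ 0.6499, -0.1069,  0.209 ]), array([ 0.6589, -0.1639,  0.209 ]), array([ 0.426 , -0.1958,  0.209 ]), array([ 0.4178, -0.139 ,  0.209 ])]
```

>>> apply_moves(plan=[{"rz":-7.5},{"rz":-7.5},{"dx":-1.1,"dy":3},{"dx":-1.1,"dy":3},{"dx":-1.1,"dy":3},{"dx":-1.1,"dy":3},{"dx":-1.1,"dy":3},{"dx":-1.1,"dy":3},{"dx":-1.1,"dy":3},{"dx":-1.1,"dy":3},{"dx":-1.1,"dy":3}])

```text
invalid input
```

Run:
```python
from h import *
s=sense();print(s['clock'],s['tool_pos'],s['ee_rot'],s['joint_positions'],s['force'])
c=calibration('wrist');im=camera('wrist')[:,:,::-1];cv2.imwrite('pics/w1.png',im)
import pickle;pickle.dump(c,open('w1.pkl','wb'))
print(-c['R'].T@c['t'],c['R'][2]); print(proj(c,(.459,.326,.06)))
```

```text
0.15 [0.18434359 0.46452023 0.2309672 ] [3.14158669e+00 7.71562474e-04 1.19300128e+00] [ 1.19301452e+00  2.13216774e-01 -3.48540123e-02  1.32349710e+00
 -5.95227160e-06  1.57080957e+00] [-0.4499268  -0.25947877  0.05614825]
[0.10634289 0.49502014 0.37272941] [ 0.3033852  -0.12070824 -0.94519148]
(np.float64(295.6561283090821), np.float64(464.91505819428585))
```

View pics/w1.png

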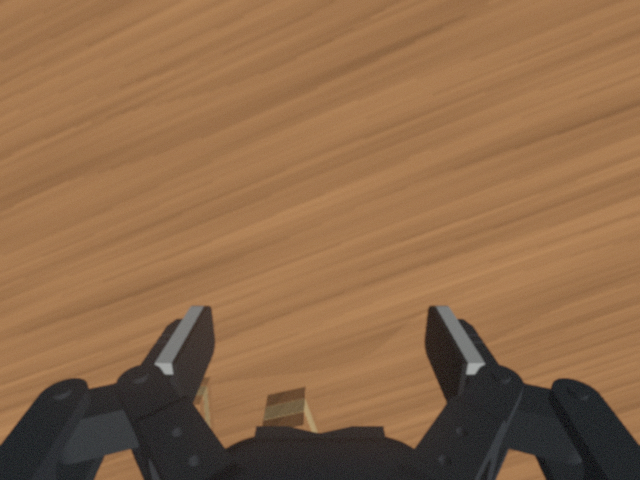

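The wrist view is unchanged because the call was refused. Each row probably needs every field.

>>> apply_moves(plan=[{"claw":8.5,"dx":0,"dy":0,"dz":0,"rx":0,"ry":0,"rz":-7.5},{"claw":8.5,"dx":0,"dy":0,"dz":0,"rx":0,"ry":0,"rz":-7.5},{"claw":8.5,"dx":-1.1,"dy":3,"dz":0,"rx":0,"ry":0,"rz":0},{"claw":8.5,"dx":-1.1,"dy":3,"dz":0,"rx":0,"ry":0,"rz":0},{"claw":8.5,"dx":-1.1,"dy":3,"dz":0,"rx":0,"ry":0,"rz":0},{"claw":8.5,"dx":-1.1,"dy":3,"dz":0,"rx":0,"ry":0,"rz":0},{"claw":8.5,"dx":-1.1,"dy":3,"dz":0,"rx":0,"ry":0,"rz":0},{"claw":8.5,"dx":-1.1,"dy":3,"dz":0,"rx":0,"ry":0,"rz":0},{"claw":8.5,"dx":0,"dy":0,"dz":0,"rx":0,"ry":0,"rz":0}])

```text
clock: 1.1
tool_pos: [0.3616, 0.3765, 0.2294]
ee_rot: [-3.14, 0.003, 1.469]
force: [-0.5, 0.2, 0.5]
finger_gap: 0.0849
```

Run:
```python
from h import *
s=sense();print(s['clock'],s['tool_pos'],s['ee_rot'],s['joint_positions'],s['force'])
c=calibration('wrist');im=camera('wrist')[:,:,::-1];cv2.imwrite('pics/w2.png',im)
import pickle;pickle.dump(c,open('w2.pkl','wb'))
print(-c['R'].T@c['t'],c['R'][2]); print(proj(c,(.459,.326,.06)))
```

```text
1.1 [0.3616312  0.37649732 0.22944019] [-3.14016265e+00  2.92893718e-03  1.46940315e+00] [ 8.05945069e-01  2.62069946e-01  2.42135604e-02  1.33612821e+00
 -6.77116592e-04  9.07341418e-01] [-0.46251567  0.22975169  0.50591666]
[0.27835266 0.3848518  0.37134009] [ 0.32326623 -0.03554335 -0.94564032]
(np.float64(277.8592730717609), np.float64(310.1219065394434))
```

View pics/w2.png

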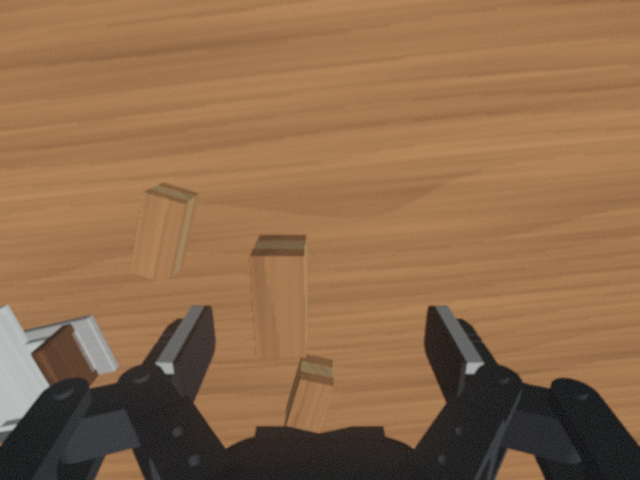

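The wrist view shows the large blank's top face with corners at about (251,257), (307,254), (306,358) and (255,357). The neighbouring blanks are clear of the fingers.

Run:
```python
from h import *
import pickle
c=pickle.load(open('w2.pkl','rb'))
P=[onz(c,*p,.06)[:2] for p in ((251,257),(307,254),(306,358),(255,357))]
print(np.round(P,4),np.mean(P,0));n=np.linalg.norm
print(n(P[0]-P[1]),n(P[2]-P[3]),n(P[1]-P[2]),n(P[0]-P[3]))
for a,b in((0,3),(1,2)): d=P[b]-P[a];print(np.arctan2(d[1],d[0]))
psi=sense()['ee_rot'][2];d=np.mean(P,0)-sense()['tool_pos'][:2]
print('tool delta',d@[np.cos(psi),np.sin(psi)],d@[np.sin(psi),-np.cos(psi)])
```

```text
[[0.4024 0.3093]
 [0.4045 0.36  ]
 [0.516  0.3465]
 [0.5099 0.2958]] [0.45819921 0.32790631]
0.05070092130486321 0.05103183321439576 0.11235073314852882 0.10839492295042324
-0.12516859479318637
-0.12064372002089739
tool delta -0.03911978601340021 0.10227945812360424
```

>>> apply_moves(plan=[{"claw":8.5,"dx":-1.3,"dy":3.4,"dz":0,"rx":0,"ry":0,"rz":1.1},{"claw":8.5,"dx":-1.3,"dy":3.4,"dz":0,"rx":0,"ry":0,"rz":0},{"claw":8.5,"dx":-1.3,"dy":3.4,"dz":0,"rx":0,"ry":0,"rz":0},{"claw":8.5,"dx":0,"dy":0,"dz":3,"rx":0,"ry":0,"rz":0},{"claw":8.5,"dx":0,"dy":0,"dz":3,"rx":0,"ry":0,"rz":0},{"claw":8.5,"dx":0,"dy":0,"dz":3,"rx":0,"ry":0,"rz":0},{"claw":8.5,"dx":0,"dy":0,"dz":3,"rx":0,"ry":0,"rz":0},{"claw":8.5,"dx":0,"dy":0,"dz":0,"rx":0,"ry":0,"rz":0}])

```text
clock: 1.95
tool_pos: [0.4558, 0.3293, 0.1058]
ee_rot: [-3.139, 0.001, 1.455]
force: [-0.6, -0.7, -0.5]
finger_gap: 0.0853
```

Run:
```python
from h import *
s=sense();print(s['clock'],s['tool_pos'],s['ee_rot'])
psi=s['ee_rot'][2];d=np.array([.4583,.327])-s['tool_pos'][:2]
print('tool delta',d@[np.cos(psi),np.sin(psi)],d@[np.sin(psi),-np.cos(psi)])
cv2.imwrite('pics/w3.png',camera('wrist')[:,:,::-1])
```

```text
1.95 [0.45582631 0.32933019 0.10584565] [-3.13908477e+00  5.51334341e-04  1.45524418e+00]
tool delta -0.0020294502973966463 0.0027258526088107123
```

View pics/w3.png

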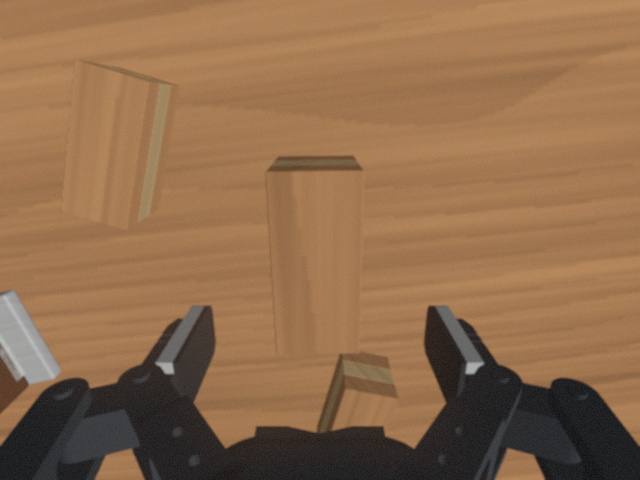

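The wrist view shows the blank lying between the open jaws, with top corners at (267,170), (363,170), (358,355) and (276,355).

Run:
```python
from h import *
c=calibration('wrist')
P=[onz(c,*p,.06)[:2] for p in ((267,171),(363,170),(358,354),(276,355))]
print(np.round(P,4),np.mean(P,0));n=np.linalg.norm
print(n(P[0]-P[1]),n(P[2]-P[3]),n(P[1]-P[2]),n(P[0]-P[3]))
for a,b in((0,3),(1,2)): d=P[b]-P[a];print(np.arctan2(d[1],d[0]))
psi=sense()['ee_rot'][2];d=np.mean(P,0)-sense()['tool_pos'][:2]
print('tool delta',d@[np.cos(psi),np.sin(psi)],d@[np.sin(psi),-np.cos(psi)])
```

```text
[[0.4027 0.3089]
 [0.4078 0.3575]
 [0.519  0.346 ]
 [0.514  0.2964]] [0.46088556 0.32718868]
0.048877344568881945 0.04987239335205621 0.11181819497640927 0.1120136482559368
-0.112176350027328
-0.10329406572189935
tool delta -0.0022920533286536074 0.00449647487465725
```

>>> apply_moves(plan=[{"claw":8.5,"dx":-0.2,"dy":0.3,"dz":2,"rx":0,"ry":0,"rz":0},{"claw":8.5,"dx":0,"dy":0,"dz":2,"rx":0,"ry":0,"rz":0},{"claw":8.5,"dx":0,"dy":0,"dz":2,"rx":0,"ry":0,"rz":0},{"claw":8.5,"dx":0,"dy":0,"dz":2,"rx":0,"ry":0,"rz":0},{"claw":8.5,"dx":0,"dy":0,"dz":0,"rx":0,"ry":0,"rz":0}])

```text
clock: 2.5
tool_pos: [0.4625, 0.3335, 0.0361]
ee_rot: [3.134, -0.009, 1.458]
force: [0.7, -0.3, 0.1]
finger_gap: 0.085
```

```bash
cat > go.py <<'E'
from h import *
import sys
from scipy.spatial.transform import Rotation as Ro
# usage: go.py x y z yaw -> total tool-frame shift (cm) and rotvec (deg) to level target
x,y,z,yaw=map(float,sys.argv[1:5]);s=sense()
R=Ro.from_euler('xyz',s['ee_rot']);T=Ro.from_euler('xyz',[np.pi,0,yaw])
print(s['clock'],np.round(s['tool_pos'],4),np.round(s['ee_rot'],4),'F',np.round(s['force'],1),'gap',round(s['finger_gap'],4),'q',np.round(s['joint_positions'],2))
print('d cm',np.round(R.inv().apply(np.array([x,y,z])-s['tool_pos'])*100,2),'rot',np.round((R.inv()*T).as_rotvec(degrees=True),2))
E
python3 go.py .459 .327 .021 1.455
```

```text
2.5 [0.4625 0.3335 0.0361] [ 3.1338 -0.0095  1.4585] F [ 0.7 -0.3  0.1] gap 0.085 q [ 0.62  0.45 -0.21  0.9   0.    0.74]
d cm [-0.7  -0.28  1.5 ] rot [ 0.44 -0.54  0.2 ]
```

>>> apply_moves(plan=[{"claw":8.5,"dx":-0.6,"dy":-0.2,"dz":0.8,"rx":0.4,"ry":-0.5,"rz":0.2},{"claw":8.5,"dx":-0.1,"dy":-0.1,"dz":0.7,"rx":0,"ry":0,"rz":0},{"claw":8.5,"dx":0,"dy":0,"dz":0,"rx":0,"ry":0,"rz":0}])

```text
clock: 2.8
tool_pos: [0.4602, 0.3285, 0.0246]
ee_rot: [3.138, -0.004, 1.455]
force: [-0.1, -0.3, -0.1]
finger_gap: 0.0847
```

```bash
python3 go.py .459 .327 .021 1.455
```

```text
2.8 [0.4602 0.3285 0.0246] [ 3.1377 -0.0035  1.4554] F [-0.1 -0.3 -0.1] gap 0.0847 q [ 0.62  0.46 -0.22  0.88 -0.    0.74]
d cm [-0.17 -0.1   0.36] rot [ 0.22 -0.2   0.02]
```

>>> apply_moves(plan=[{"claw":8.5,"dx":-0.2,"dy":-0.1,"dz":0.3,"rx":0.2,"ry":-0.2,"rz":0},{"claw":0,"dx":0,"dy":0,"dz":0,"rx":0,"ry":0,"rz":0},{"claw":0,"dx":0,"dy":0,"dz":0,"rx":0,"ry":0,"rz":0},{"claw":0,"dx":0,"dy":0,"dz":0,"rx":0,"ry":0,"rz":0},{"claw":0,"dx":0,"dy":0,"dz":0,"rx":0,"ry":0,"rz":0},{"claw":0,"dx":0,"dy":0,"dz":0,"rx":0,"ry":0,"rz":0},{"claw":0,"dx":0,"dy":0,"dz":0,"rx":0,"ry":0,"rz":0},{"claw":0,"dx":0,"dy":0,"dz":0,"rx":0,"ry":0,"rz":0}])

```text
clock: 3.6
tool_pos: [0.4597, 0.327, 0.0231]
ee_rot: [3.14, -0.001, 1.455]
force: [-0.4, 1.0, 0.2]
finger_gap: 0.0494
```

```bash
python3 go.py .459 .327 .021 1.455
```

```text
3.6 [0.4597 0.327  0.0231] [ 3.1400e+00 -1.1000e-03  1.4553e+00] F [-0.4  1.   0.2] gap 0.0494 q [ 0.62  0.47 -0.23  0.88 -0.    0.73]
d cm [-0.01 -0.07  0.21] rot [ 0.09 -0.06  0.02]
```

>>> apply_moves(plan=[{"claw":0,"dx":0,"dy":0,"dz":-1,"rx":0,"ry":0,"rz":0},{"claw":0,"dx":0,"dy":0,"dz":-3,"rx":0,"ry":0,"rz":0},{"claw":0,"dx":0,"dy":0,"dz":-3,"rx":0,"ry":0,"rz":0},{"claw":0,"dx":0,"dy":0,"dz":-3,"rx":0,"ry":0,"rz":0},{"claw":0,"dx":0,"dy":0,"dz":-3,"rx":0,"ry":0,"rz":0},{"claw":0,"dx":0,"dy":0,"dz":0,"rx":0,"ry":0,"rz":0}])

```text
clock: 4.2
tool_pos: [0.4582, 0.3261, 0.1603]
ee_rot: [3.142, 0.0, 1.455]
force: [0.8, -0.0, -3.1]
finger_gap: 0.0492
```

```bash
python3 go.py .5137 .0097 .14 1.717
```

```text
4.2 [0.4582 0.3261 0.1603] [3.1415e+00 3.0000e-04 1.4552e+00] F [ 0.8 -0.  -3.1] gap 0.0492 q [ 0.62  0.36 -0.01  1.2  -0.    0.73]
d cm [-30.78   9.16   2.04] rot [  0.     0.02 -15.  ]
```

>>> apply_moves(plan=[{"claw":0,"dx":0,"dy":0,"dz":0,"rx":0,"ry":0,"rz":-5},{"claw":0,"dx":0,"dy":0,"dz":0,"rx":0,"ry":0,"rz":-5},{"claw":0,"dx":0,"dy":0,"dz":0,"rx":0,"ry":0,"rz":-5},{"claw":0,"dx":-3,"dy":0.1,"dz":0,"rx":0,"ry":0,"rz":0},{"claw":0,"dx":-3.5,"dy":0.1,"dz":0,"rx":0,"ry":0,"rz":0},{"claw":0,"dx":-3.5,"dy":0.1,"dz":0,"rx":0,"ry":0,"rz":0},{"claw":0,"dx":-3.5,"dy":0.1,"dz":0,"rx":0,"ry":0,"rz":0},{"claw":0,"dx":-3.5,"dy":0.1,"dz":0,"rx":0,"ry":0,"rz":0},{"claw":0,"dx":-3,"dy":0.1,"dz":0,"rx":0,"ry":0,"rz":0},{"claw":0,"dx":-2,"dy":0,"dz":0,"rx":0,"ry":0,"rz":0},{"claw":0,"dx":0,"dy":0,"dz":0,"rx":0,"ry":0,"rz":0}])

```text
clock: 5.3
tool_pos: [0.4975, 0.1018, 0.1599]
ee_rot: [-3.14, 0.0, 1.731]
force: [0.3, 0.8, -2.6]
finger_gap: 0.0496
```

```bash
python3 go.py .5137 .0097 .14 1.717; python3 -c "
from h import *
import pickle
c=calibration('wrist');cv2.imwrite('pics/w4.png',camera('wrist')[:,:,::-1]);pickle.dump(c,open('w4.pkl','wb'))"
```

```text
5.3 [0.4975 0.1018 0.1599] [-3.1398e+00  1.0000e-04  1.7310e+00] F [ 0.3  0.8 -2.6] gap 0.0496 q [ 0.2   0.25 -0.16  1.16 -0.    0.04]
d cm [-9.35  0.13  1.99] rot [-0.1   0.01  0.8 ]
```

View pics/w4.png

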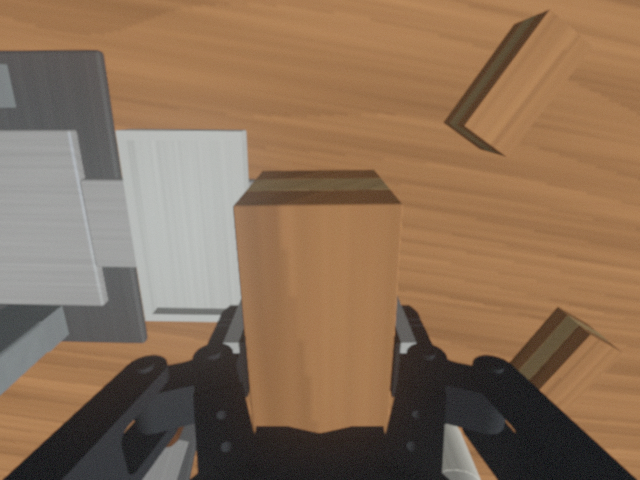

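The blank is held square in the jaws. The tray shows rim corners at (116,131), (246,129) and (147,322), and its right side is partly hidden.

Run:
```python
from h import *
import pickle
c=pickle.load(open('w4.pkl','rb'))
a,b,d=[onz(c,*p,.054)[:2] for p in ((116,131),(246,129),(147,322))]
n=np.linalg.norm
print(a,b,d,n(a-b),n(a-d),'center',(b+d)/2, 'yaw',np.arctan2(*(d-a)[::-1]),np.arctan2(*(b-a)[::-1])-np.pi/2)
g=[onz(c,*p,.1968)[:2] for p in ((236,205),(400,204))] # top of blank
print(g,n(g[0]-g[1]),'mid',(g[0]+g[1])/2)
```

```text
[ 0.45170346 -0.0397809 ] [0.43738554 0.04369059] [ 0.59263605 -0.01801757] 0.0846905724392975 0.1426030758732782 center [0.51501079 0.01283651] yaw 0.15321344166304268 0.16987740581443145
[array([0.44617297, 0.06841622]), array([0.43824496, 0.11535654])] 0.04760511757596918 mid [0.44220897 0.09188638]
```

>>> apply_moves(plan=[{"claw":0,"dx":-3,"dy":0.1,"dz":0,"rx":0,"ry":0,"rz":0.6},{"claw":0,"dx":-3,"dy":0.1,"dz":0,"rx":0,"ry":0,"rz":0},{"claw":0,"dx":-3,"dy":0,"dz":0,"rx":0,"ry":0,"rz":0},{"claw":0,"dx":0,"dy":0,"dz":0,"rx":0,"ry":0,"rz":0}])

```text
clock: 5.75
tool_pos: [0.513, 0.0147, 0.1594]
ee_rot: [-3.139, -0.001, 1.725]
force: [-0.1, 0.1, -1.7]
finger_gap: 0.0497
```

```bash
python3 go.py .5145 .011 .069 1.72
```

```text
5.75 [0.513  0.0147 0.1594] [-3.1391e+00 -1.3000e-03  1.7249e+00] F [-0.1  0.1 -1.7] gap 0.0497 q [ 0.03  0.27 -0.15  1.16  0.   -0.13]
d cm [-0.4   0.11  9.04] rot [-0.14 -0.08  0.28]
```

>>> apply_moves(plan=[{"claw":0,"dx":-0.4,"dy":0.1,"dz":0.5,"rx":-0.1,"ry":-0.1,"rz":0.3},{"claw":0,"dx":0,"dy":0,"dz":2,"rx":0,"ry":0,"rz":0},{"claw":0,"dx":0,"dy":0,"dz":2,"rx":0,"ry":0,"rz":0},{"claw":0,"dx":0,"dy":0,"dz":1.5,"rx":0,"ry":0,"rz":0},{"claw":0,"dx":0,"dy":0,"dz":0,"rx":0,"ry":0,"rz":0}])

```text
clock: 6.25
tool_pos: [0.5145, 0.0152, 0.0963]
ee_rot: [-3.141, -0.0, 1.722]
force: [0.0, -0.2, -1.9]
finger_gap: 0.0489
```

```bash
python3 go.py .5145 .011 .069 1.72; python3 -c "
from h import *
import pickle
cv2.imwrite('pics/w5.png',camera('wrist')[:,:,::-1]);crop(camera('side')[:,:,::-1],200,150,400,300,4,'pics/s5.png')"
```

```text
6.25 [0.5145 0.0152 0.0963] [-3.1414e+00 -4.0000e-04  1.7223e+00] F [ 0.  -0.2 -1.9] gap 0.0489 q [ 0.03  0.31 -0.26  1.    0.   -0.12]
d cm [-0.41 -0.06  2.73] rot [-0.01 -0.02  0.13]
```

View pics/w5.png

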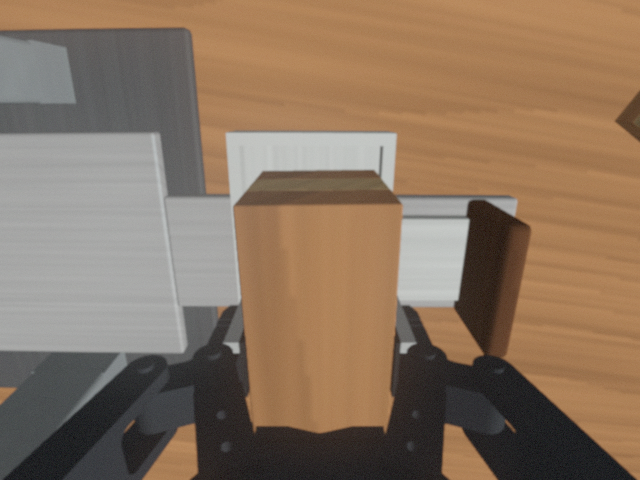

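The tray's near rim corners are at (227,132) and (396,132), and the blank sits over the tray, roughly centred.

Run:
```python
from h import *
c=calibration('wrist')
a,b=[onz(c,*p,.054)[:2] for p in ((227,132),(396,132))]
d=b-a;L=np.linalg.norm(d);u=d/L;xn=np.array([u[1],-u[0]])
print(a,b,L,'center',(a+b)/2+xn*.071,'yaw',np.arctan2(xn[1],xn[0]))
```

```text
[ 0.45239241 -0.04041145] [0.44003571 0.0402766 ] 0.08162872839218352 center [0.51639586 0.01068033] yaw 0.1519610209946705
```

>>> apply_moves(plan=[{"claw":0,"dx":-0.4,"dy":0,"dz":0.2,"rx":0,"ry":0,"rz":0.1},{"claw":0,"dx":-0.1,"dy":0,"dz":0.8,"rx":0,"ry":0,"rz":0},{"claw":0,"dx":0,"dy":0,"dz":0.8,"rx":0,"ry":0,"rz":0},{"claw":0,"dx":0,"dy":0,"dz":0,"rx":0,"ry":0,"rz":0}])

```text
clock: 6.75
tool_pos: [0.518, 0.0103, 0.081]
ee_rot: [3.136, 0.0, 1.721]
force: [-0.1, -0.0, -3.4]
finger_gap: 0.0493
```

```bash
python3 go.py .5155 .011 .068 1.72
```

```text
6.75 [0.518  0.0103 0.081 ] [3.1356e+00 4.0000e-04 1.7212e+00] F [-0.1 -0.  -3.4] gap 0.0493 q [ 0.02  0.32 -0.28  0.96  0.   -0.13]
d cm [ 0.11 -0.25  1.3 ] rot [0.34 0.02 0.07]
```

>>> apply_moves(plan=[{"claw":0,"dx":0.1,"dy":-0.2,"dz":0.5,"rx":0.3,"ry":0,"rz":0},{"claw":0,"dx":0,"dy":0,"dz":0.4,"rx":0,"ry":0,"rz":0},{"claw":0,"dx":0,"dy":0,"dz":0.2,"rx":0,"ry":0,"rz":0},{"claw":0,"dx":0,"dy":0,"dz":0,"rx":0,"ry":0,"rz":0}])

```text
clock: 7.15
tool_pos: [0.5157, 0.011, 0.0689]
ee_rot: [3.142, 0.0, 1.721]
force: [-0.6, 0.5, -1.1]
finger_gap: 0.0493
```

```bash
python3 go.py .5155 .011 .068 1.72
```

```text
7.15 [0.5157 0.011  0.0689] [3.1416e+00 3.0000e-04 1.7209e+00] F [-0.6  0.5 -1.1] gap 0.0493 q [ 0.02  0.33 -0.3   0.94 -0.   -0.13]
d cm [ 0.   -0.02  0.09] rot [0.   0.02 0.05]
```

Go down another 2 mm to seat the blank, then open.

>>> apply_moves(plan=[{"claw":0,"dx":0,"dy":0,"dz":0.2,"rx":0,"ry":0,"rz":0},{"claw":0,"dx":0,"dy":0,"dz":0,"rx":0,"ry":0,"rz":0},{"claw":7,"dx":0,"dy":0,"dz":0,"rx":0,"ry":0,"rz":0},{"claw":7,"dx":0,"dy":0,"dz":0,"rx":0,"ry":0,"rz":0},{"claw":7,"dx":0,"dy":0,"dz":0,"rx":0,"ry":0,"rz":0},{"claw":7,"dx":0,"dy":0,"dz":0,"rx":0,"ry":0,"rz":0},{"claw":7,"dx":0,"dy":0,"dz":-2,"rx":0,"ry":0,"rz":0},{"claw":7,"dx":0,"dy":0,"dz":-3,"rx":0,"ry":0,"rz":0},{"claw":7,"dx":0,"dy":0,"dz":-3,"rx":0,"ry":0,"rz":0},{"claw":7,"dx":0,"dy":0,"dz":-3,"rx":0,"ry":0,"rz":0},{"claw":7,"dx":0,"dy":0,"dz":0,"rx":0,"ry":0,"rz":0}])

```text
clock: 8.25
tool_pos: [0.5154, 0.0111, 0.1812]
ee_rot: [3.142, 0.0, 1.721]
force: [0.7, -0.8, -0.5]
finger_gap: 0.0704
```

```bash
python3 go.py .5155 .011 .068 1.72; python3 -c "
from h import *
import pickle
pickle.dump(calibration('wrist'),open('w6.pkl','wb'))
cv2.imwrite('pics/w6.png',camera('wrist')[:,:,::-1])"
```

```text
8.25 [0.5154 0.0111 0.1812] [3.1416e+00 3.0000e-04 1.7209e+00] F [ 0.7 -0.8 -0.5] gap 0.0704 q [ 0.02  0.26 -0.1   1.21 -0.   -0.13]
d cm [-0.000e+00  1.000e-02  1.132e+01] rot [0.   0.02 0.05]
```

View pics/w6.png

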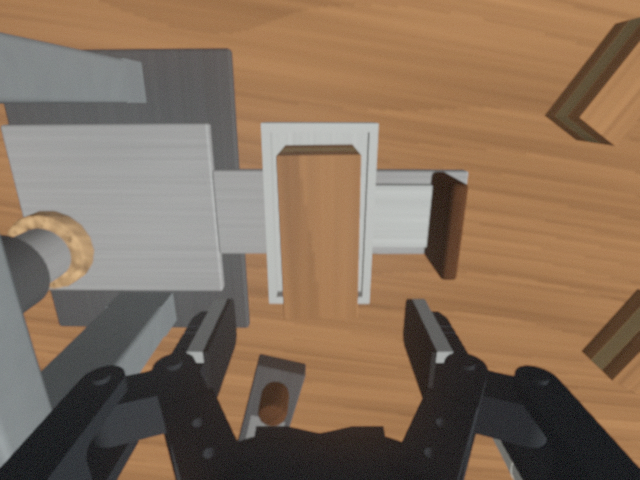

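The blank sits inside the rim. Its top corners are at (278,154), (360,153), (357,319) and (285,319), against rim corners (262,123), (378,123), (370,303) and (269,304).

Run:
```python
from h import *
import pickle
c=pickle.load(open('w6.pkl','rb'))
f=lambda ps,z:np.array([onz(c,*p,z)[:2] for p in ps])
B=f(((278,154),(360,153),(357,319),(285,319)),.104);T=f(((262,123),(378,123),(370,303),(269,304)),.054)
for P in (B,T):
  print(P.mean(0),[np.linalg.norm(P[i]-P[(i+1)%4]).round(4) for i in range(4)],np.arctan2(*(P[3]-P[0])[::-1]),np.arctan2(*(P[2]-P[1])[::-1]))
Hh=f(((433,171),(466,182)),.086);print(Hh)
```

```text
[0.51403069 0.01070133] [np.float64(0.0475), np.float64(0.1105), np.float64(0.0486), np.float64(0.1099)] 0.1576148186258222 0.16810026072983314
[0.51515932 0.01065291] [np.float64(0.0805), np.float64(0.1413), np.float64(0.0825), np.float64(0.1422)] 0.14132346082008104 0.15544134968618345
[[0.46175415 0.07549606]
 [0.46538783 0.09836223]]
```

>>> apply_moves(plan=[{"claw":0,"dx":3,"dy":0,"dz":0,"rx":0,"ry":0,"rz":0},{"claw":0,"dx":4,"dy":0,"dz":0,"rx":0,"ry":0,"rz":0},{"claw":0,"dx":4,"dy":0,"dz":0,"rx":0,"ry":0,"rz":0},{"claw":0,"dx":4,"dy":0,"dz":0,"rx":0,"ry":0,"rz":0},{"claw":0,"dx":1,"dy":0,"dz":0,"rx":0,"ry":0,"rz":0},{"claw":0,"dx":0,"dy":0,"dz":0,"rx":0,"ry":0,"rz":0},{"claw":0,"dx":0,"dy":0,"dz":0,"rx":0,"ry":0,"rz":0}])

```text
clock: 9.0
tool_pos: [0.488, 0.1729, 0.1732]
ee_rot: [-3.133, 0.002, 1.719]
force: [0.7, -0.2, 0.1]
finger_gap: 0.0
```

```bash
python3 go.py .494 .151 .058 1.72
```

```text
9.0 [0.488  0.1729 0.1732] [-3.1331e+00  1.6000e-03  1.7186e+00] F [ 0.7 -0.2  0.1] gap 0.0 q [ 0.34  0.27 -0.1   1.2   0.    0.19]
d cm [-2.23  0.37 11.52] rot [-0.49  0.09 -0.08]
```

>>> apply_moves(plan=[{"claw":0,"dx":-1.5,"dy":0.3,"dz":2,"rx":-0.5,"ry":0.1,"rz":0},{"claw":0,"dx":-0.5,"dy":0,"dz":3,"rx":0,"ry":0,"rz":0},{"claw":0,"dx":0,"dy":0,"dz":3,"rx":0,"ry":0,"rz":0},{"claw":0,"dx":0,"dy":0,"dz":2,"rx":0,"ry":0,"rz":0},{"claw":0,"dx":0,"dy":0,"dz":0,"rx":0,"ry":0,"rz":0}])

```text
clock: 9.5
tool_pos: [0.4952, 0.1462, 0.0694]
ee_rot: [3.14, 0.001, 1.712]
force: [0.2, -0.0, -0.3]
finger_gap: 0.0
```

```bash
python3 go.py .494 .151 .058 1.72;python3 -c "
from h import *
cv2.imwrite('pics/w7.png',camera('wrist')[:,:,::-1])"
```

```text
9.5 [0.4952 0.1462 0.0694] [3.1402e+00 9.0000e-04 1.7118e+00] F [ 0.2 -0.  -0.3] gap 0.0 q [ 0.29  0.33 -0.3   0.94 -0.    0.15]
d cm [ 0.49 -0.05  1.14] rot [ 0.08  0.05 -0.47]
```

View pics/w7.png

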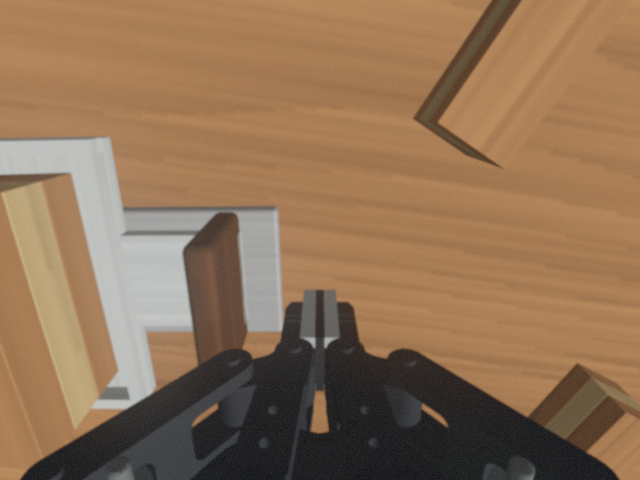

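The closed fingers stand on the outer side of the handle, between it and the edge at (280,270), with a clear gap. I'll lower slightly and push.

>>> apply_moves(plan=[{"claw":0,"dx":0,"dy":0,"dz":0.7,"rx":0,"ry":0,"rz":-0.4},{"claw":0,"dx":-1,"dy":0,"dz":0,"rx":0,"ry":0,"rz":0},{"claw":0,"dx":-1,"dy":0,"dz":0,"rx":0,"ry":0,"rz":0},{"claw":0,"dx":-1,"dy":0,"dz":0,"rx":0,"ry":0,"rz":0},{"claw":0,"dx":-1,"dy":0,"dz":0,"rx":0,"ry":0,"rz":0},{"claw":0,"dx":-1,"dy":0,"dz":0,"rx":0,"ry":0,"rz":0},{"claw":0,"dx":-1,"dy":0,"dz":0,"rx":0,"ry":0,"rz":0},{"claw":0,"dx":0,"dy":0,"dz":0,"rx":0,"ry":0,"rz":0}])

```text
clock: 10.35
tool_pos: [0.5079, 0.0809, 0.0674]
ee_rot: [3.134, -0.001, 1.718]
force: [-0.5, -0.1, -0.5]
finger_gap: -0.0001
```

```bash
python3 go.py .5216 -.0412 .060 1.72;python3 -c "
from h import *
cv2.imwrite('pics/w8.png',camera('wrist')[:,:,::-1])"
```

```text
10.35 [0.5079 0.0809 0.0674] [ 3.1335e+00 -5.0000e-04  1.7178e+00] F [-0.5 -0.1 -0.5] gap -0.0001 q [ 0.16  0.33 -0.31  0.92  0.    0.01]
d cm [-12.28  -0.44   0.73] rot [ 0.46 -0.03 -0.12]
```

View pics/w8.png

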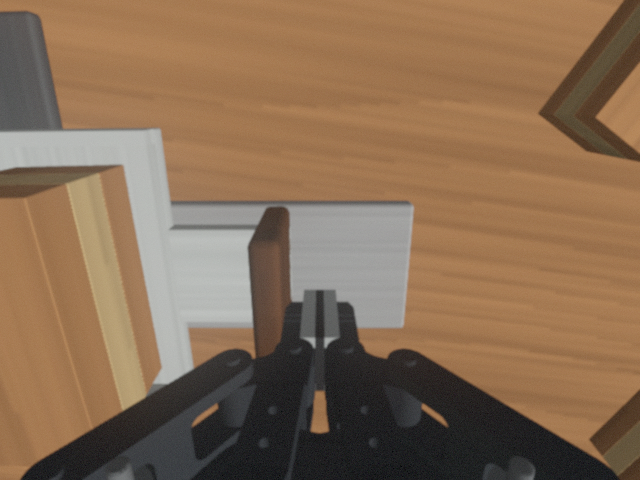

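The tray is moving with the fingers on the handle, and the blank is still square in it. I'll continue.

>>> apply_moves(plan=[{"claw":0,"dx":-1,"dy":-0.4,"dz":0.5,"rx":0.4,"ry":0,"rz":-0.1},{"claw":0,"dx":-1,"dy":0,"dz":0,"rx":0,"ry":0,"rz":0},{"claw":0,"dx":-1,"dy":0,"dz":0,"rx":0,"ry":0,"rz":0},{"claw":0,"dx":-1,"dy":0,"dz":0,"rx":0,"ry":0,"rz":0},{"claw":0,"dx":-1,"dy":0,"dz":0,"rx":0,"ry":0,"rz":0},{"claw":0,"dx":-1,"dy":0,"dz":0,"rx":0,"ry":0,"rz":0},{"claw":0,"dx":-1,"dy":0,"dz":0,"rx":0,"ry":0,"rz":0},{"claw":0,"dx":-1,"dy":0,"dz":0,"rx":0,"ry":0,"rz":0},{"claw":0,"dx":0,"dy":0,"dz":0,"rx":0,"ry":0,"rz":0}])

```text
clock: 11.3
tool_pos: [0.517, -0.0044, 0.0624]
ee_rot: [3.14, -0.001, 1.72]
force: [-0.4, -0.6, 1.0]
finger_gap: 0.0005
```

```bash
python3 go.py .5216 -.0412 .060 1.72
```

```text
11.3 [ 0.517  -0.0044  0.0624] [ 3.1399e+00 -1.1000e-03  1.7203e+00] F [-0.4 -0.6  1. ] gap 0.0005 q [-0.01  0.34 -0.31  0.92  0.   -0.16]
d cm [-3.71 -0.09  0.23] rot [ 0.1  -0.07  0.02]
```

>>> apply_moves(plan=[{"claw":0,"dx":-0.8,"dy":0,"dz":0,"rx":0,"ry":0,"rz":0},{"claw":0,"dx":-0.8,"dy":0,"dz":0,"rx":0,"ry":0,"rz":0},{"claw":0,"dx":-0.8,"dy":0,"dz":0,"rx":0,"ry":0,"rz":0},{"claw":0,"dx":-0.4,"dy":0,"dz":0,"rx":0,"ry":0,"rz":0},{"claw":0,"dx":-0.3,"dy":0,"dz":0,"rx":0,"ry":0,"rz":0}])

```text
clock: 11.8
tool_pos: [0.5218, -0.0372, 0.0623]
ee_rot: [3.14, -0.002, 1.721]
force: [-1.4, 3.2, 0.9]
finger_gap: 0.0
```

```bash
python3 go.py .5216 -.0412 .060 1.72;python3 -c "
from h import *
cv2.imwrite('pics/w9.png',camera('wrist')[:,:,::-1])"
```

```text
11.8 [ 0.5218 -0.0372  0.0623] [ 3.1402e+00 -1.5000e-03  1.7208e+00] F [-1.4  3.2  0.9] gap 0.0 q [-0.07  0.35 -0.29  0.93  0.   -0.22]
d cm [-0.39 -0.08  0.23] rot [ 0.08 -0.09  0.05]
```

View pics/w9.png

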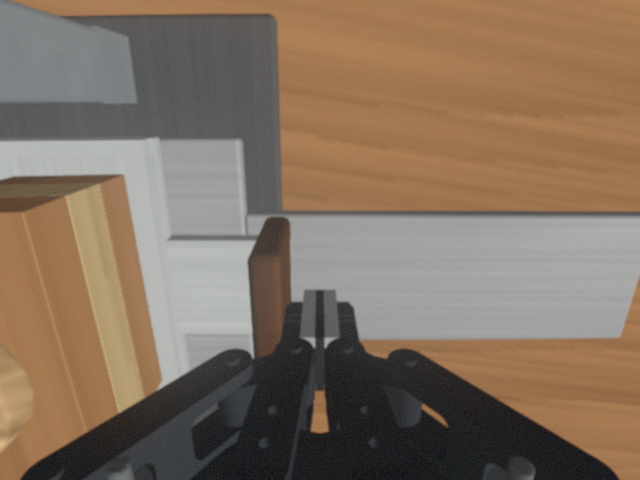

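The tray is nearly home, with the handle at (270,290). I'll push on in small steps until the force rises.

>>> apply_moves(plan=[{"claw":0,"dx":-0.4,"dy":0,"dz":0,"rx":0,"ry":0,"rz":0},{"claw":0,"dx":-0.4,"dy":0,"dz":0,"rx":0,"ry":0,"rz":0}])

```text
clock: 12.05
tool_pos: [0.5224, -0.0418, 0.0621]
ee_rot: [3.14, -0.01, 1.723]
force: [-5.4, 52.0, 5.0]
finger_gap: 0.0001
```

>>> apply_moves(plan=[{"claw":0,"dx":-0.4,"dy":0,"dz":0,"rx":0,"ry":0,"rz":0},{"claw":0,"dx":-0.3,"dy":0,"dz":0,"rx":0,"ry":0,"rz":0}])

```text
clock: 12.25
tool_pos: [0.5223, -0.041, 0.0617]
ee_rot: [3.139, -0.027, 1.729]
force: [-4.0, 24.9, 5.0]
finger_gap: -0.0
```

The force rose to 52 N at y = -0.042, against a predicted -0.041, so the tray is at its stop. I'll back off.

>>> apply_moves(plan=[{"claw":0,"dx":1,"dy":0,"dz":0,"rx":0,"ry":0,"rz":0},{"claw":0,"dx":3,"dy":0,"dz":0,"rx":0,"ry":0,"rz":0},{"claw":0,"dx":3,"dy":0,"dz":-2,"rx":0,"ry":0,"rz":0},{"claw":0,"dx":3,"dy":0,"dz":-4,"rx":0,"ry":0,"rz":0},{"claw":0,"dx":0,"dy":0,"dz":-4,"rx":0,"ry":0,"rz":0},{"claw":0,"dx":0,"dy":0,"dz":-4,"rx":0,"ry":0,"rz":0},{"claw":0,"dx":0,"dy":0,"dz":-4,"rx":0,"ry":0,"rz":0},{"claw":4,"dx":0,"dy":0,"dz":-4,"rx":0,"ry":0,"rz":0},{"claw":4.5,"dx":0,"dy":0,"dz":-4,"rx":0,"ry":0,"rz":0},{"claw":4.5,"dx":0,"dy":0,"dz":0,"rx":0,"ry":0,"rz":0}])

```text
clock: 13.25
tool_pos: [0.5044, 0.055, 0.334]
ee_rot: [3.141, -0.023, 1.732]
force: [1.1, 0.1, -0.3]
finger_gap: 0.0434
```

```bash
python3 go.py .5384 -.1524 .33 1.571;python3 -c "
from h import *
import pickle
pickle.dump(calibration('wrist'),open('w10.pkl','wb'))
cv2.imwrite('pics/w10.png',camera('wrist')[:,:,::-1]);im=camera('top')[:,:,::-1];cv2.imwrite('pics/top10.png',im);crop(im,250,190,440,320,4,'pics/t10.png')"
```

```text
13.25 [0.5044 0.055  0.334 ] [ 3.1407 -0.023   1.7315] F [ 1.1  0.1 -0.3] gap 0.0434 q [ 0.09  0.24  0.26  1.59  0.02 -0.07]
d cm [-21.02   0.04  -0.08] rot [-0.05 -1.32  9.2 ]
```

View pics/w10.png

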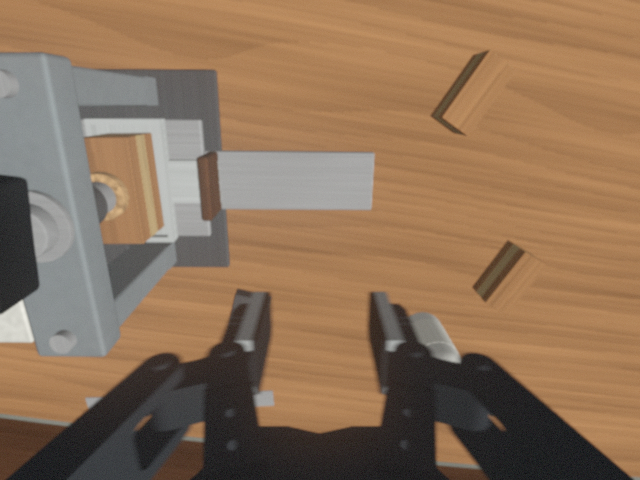

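View pics/t10.png

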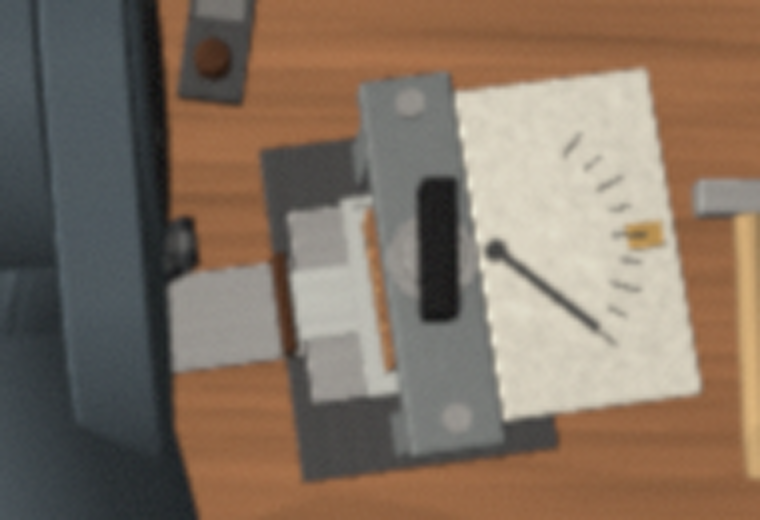

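The top view shows the tray home (handle at (285,305) in the crop), the knob still at yaw of about 0, the needle at rest and the marker at (645,235). Next I'll go above the knob.

>>> apply_moves(plan=[{"claw":6,"dx":0,"dy":0,"dz":0,"rx":0,"ry":-1.3,"rz":4.2},{"claw":6,"dx":0,"dy":0,"dz":0,"rx":0,"ry":0,"rz":4.2},{"claw":6,"dx":-3,"dy":0.45,"dz":0,"rx":0,"ry":0,"rz":0},{"claw":6,"dx":-4,"dy":0.6,"dz":0,"rx":0,"ry":0,"rz":0},{"claw":6,"dx":-4,"dy":0.6,"dz":0,"rx":0,"ry":0,"rz":0},{"claw":6,"dx":-4,"dy":0.6,"dz":0,"rx":0,"ry":0,"rz":0},{"claw":6,"dx":-3,"dy":0.5,"dz":0,"rx":0,"ry":0,"rz":0},{"claw":6,"dx":0,"dy":0,"dz":0,"rx":0,"ry":0,"rz":0}])

```text
clock: 14.15
tool_pos: [0.5298, -0.1306, 0.3174]
ee_rot: [-3.119, 0.002, 1.583]
force: [0.6, 0.0, 0.2]
finger_gap: 0.0601
```

```bash
python3 go.py .537 -.152 .33 1.586;python3 -c "
from h import *
import pickle
pickle.dump(calibration('wrist'),open('w11.pkl','wb'))
cv2.imwrite('pics/w11.png',camera('wrist')[:,:,::-1])"
```

```text
14.15 [ 0.5298 -0.1306  0.3174] [-3.1190e+00  1.5000e-03  1.5826e+00] F [0.6 0.  0.2] gap 0.0601 q [-0.24  0.34  0.36  1.61 -0.01 -0.25]
d cm [-2.15  0.66 -1.27] rot [-1.29  0.09 -0.19]
```

View pics/w11.png

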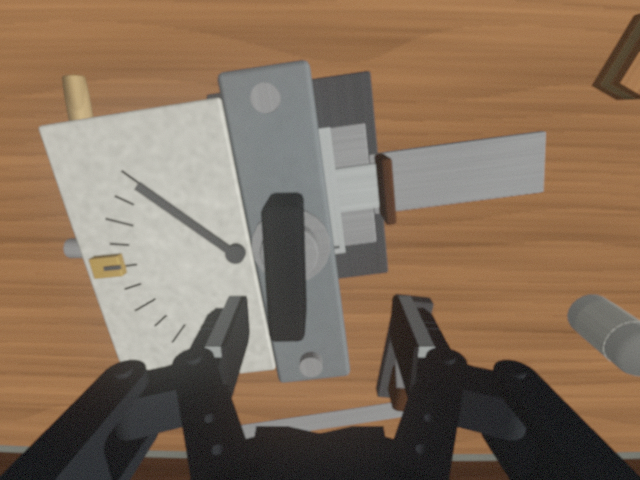

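The wrist view shows the knob's top face with corners at (263,206), (303,206), (305,340) and (270,340). The pivot is at (235,253), the needle tip at (122,171) and the marker at (108,266).

Run:
```python
from h import *
import pickle
c=pickle.load(open('w11.pkl','rb'))
f=lambda ps,z:np.array([onz(c,*p,z)[:2] for p in ps])
K=f(((263,206),(303,206),(305,340),(270,340)),.269)
print(K.round(4),K.mean(0),[np.linalg.norm(K[i]-K[(i+1)%4]).round(4) for i in range(4)],np.arctan2(*(K[3]-K[0])[::-1]),np.arctan2(*(K[2]-K[1])[::-1]))
B=f(((265,97),(311,364)),.22);print('bolts',B,B.mean(0))
pv=f(((235,253),),.217)[0];nt=f(((125,173),),.215)[0];m=f(((108,266),),.212)[0]
print(pv,nt,m,np.linalg.norm(nt-pv),np.linalg.norm(m-pv))
a=lambda v:np.arctan2(v[1],v[0]);print('needle->marker',a(m-pv)-a(nt-pv))
```

```text
[[ 0.4966 -0.1613]
 [ 0.4963 -0.1402]
 [ 0.5783 -0.1391]
 [ 0.5787 -0.16  ]] [ 0.53748244 -0.15015588] [np.float64(0.0211), np.float64(0.082), np.float64(0.0209), np.float64(0.0821)] 0.01655823852410982 0.013499469634089455
bolts [[ 0.44036746 -0.16549363]
 [ 0.63265792 -0.1363494 ]] [ 0.53651269 -0.15092152]
[ 0.54348154 -0.19008247] [ 0.4884855  -0.26083409] [ 0.55692195 -0.28492991] 0.08961226264026463 0.09579500350533081
needle->marker 0.8015208828164364
```

>>> apply_moves(plan=[{"claw":6,"dx":-1.5,"dy":0.6,"dz":0,"rx":-1.3,"ry":0.1,"rz":-0.2},{"claw":6,"dx":-0.5,"dy":0,"dz":0,"rx":0,"ry":0,"rz":0},{"claw":6,"dx":0,"dy":0,"dz":1,"rx":0,"ry":0,"rz":0},{"claw":6,"dx":0,"dy":0,"dz":0,"rx":0,"ry":0,"rz":0}])

```text
clock: 14.6
tool_pos: [0.5344, -0.1466, 0.3041]
ee_rot: [-3.136, -0.003, 1.588]
force: [-0.7, -0.3, -0.3]
finger_gap: 0.0599
```

```bash
python3 go.py .5372 -.151 .236 1.586
```

```text
14.6 [ 0.5344 -0.1466  0.3041] [-3.1361e+00 -2.6000e-03  1.5881e+00] F [-0.7 -0.3 -0.3] gap 0.0599 q [-0.27  0.34  0.32  1.56  0.   -0.29]
d cm [-0.46  0.3   6.8 ] rot [-0.32 -0.15  0.12]
```

>>> apply_moves(plan=[{"claw":6,"dx":-0.5,"dy":0.3,"dz":0.5,"rx":-0.3,"ry":-0.1,"rz":0.1},{"claw":6,"dx":0,"dy":0,"dz":1.5,"rx":0,"ry":0,"rz":0},{"claw":6,"dx":0,"dy":0,"dz":1.5,"rx":0,"ry":0,"rz":0},{"claw":6,"dx":0,"dy":0,"dz":1.5,"rx":0,"ry":0,"rz":0},{"claw":6,"dx":0,"dy":0,"dz":0,"rx":0,"ry":0,"rz":0}])

```text
clock: 15.1
tool_pos: [0.5379, -0.1495, 0.2524]
ee_rot: [3.142, -0.0, 1.589]
force: [-0.2, -0.4, -0.2]
finger_gap: 0.0598
```

```bash
python3 go.py .5372 -.151 .236 1.586
```

```text
15.1 [ 0.5379 -0.1495  0.2524] [ 3.1416e+00 -4.0000e-04  1.5891e+00] F [-0.2 -0.4 -0.2] gap 0.0598 q [-0.27  0.34  0.18  1.42  0.   -0.29]
d cm [-0.15 -0.08  1.64] rot [ 0.   -0.02  0.18]
```

>>> apply_moves(plan=[{"claw":6,"dx":-0.1,"dy":-0.1,"dz":0.8,"rx":0,"ry":0,"rz":0},{"claw":6,"dx":0,"dy":0,"dz":0.6,"rx":0,"ry":0,"rz":0},{"claw":6,"dx":0,"dy":0,"dz":0,"rx":0,"ry":0,"rz":0},{"claw":0,"dx":0,"dy":0,"dz":0,"rx":0,"ry":0,"rz":0},{"claw":0,"dx":0,"dy":0,"dz":0,"rx":0,"ry":0,"rz":0},{"claw":0,"dx":0,"dy":0,"dz":0,"rx":0,"ry":0,"rz":0},{"claw":0,"dx":0,"dy":0,"dz":0,"rx":0,"ry":0,"rz":0},{"claw":0,"dx":0,"dy":0,"dz":0,"rx":0,"ry":0,"rz":0},{"claw":0,"dx":0,"dy":0,"dz":0,"rx":0,"ry":0,"rz":0}])

```text
clock: 16.0
tool_pos: [0.5377, -0.1513, 0.2398]
ee_rot: [3.139, 0.002, 1.589]
force: [-0.3, -1.8, -2.0]
finger_gap: 0.0212
```

```bash
python3 go.py .5372 -.151 .236 1.586;python3 -c "
from h import *
cv2.imwrite('pics/w12.png',camera('wrist')[:,:,::-1])"
```

```text
16.0 [ 0.5377 -0.1513  0.2398] [3.1394e+00 2.0000e-03 1.5891e+00] F [-0.3 -1.8 -2. ] gap 0.0212 q [-0.27  0.33  0.15  1.38 -0.   -0.29]
d cm [ 0.03 -0.05  0.38] rot [0.13 0.12 0.18]
```

View pics/w12.png

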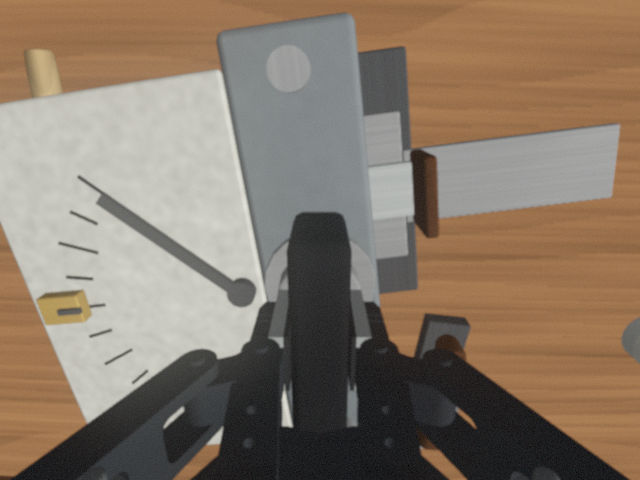

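The jaws hold the knob bar across its width (gap 21.2 mm). Now turn it clockwise with +rz.

>>> apply_moves(plan=[{"claw":0,"dx":0,"dy":0,"dz":0,"rx":0,"ry":0,"rz":6},{"claw":0,"dx":0,"dy":0,"dz":0,"rx":0,"ry":0,"rz":7},{"claw":0,"dx":0,"dy":0,"dz":0,"rx":0,"ry":0,"rz":7},{"claw":0,"dx":0,"dy":0,"dz":0,"rx":0,"ry":0,"rz":7},{"claw":0,"dx":0,"dy":0,"dz":0,"rx":0,"ry":0,"rz":7},{"claw":0,"dx":0,"dy":0,"dz":0,"rx":0,"ry":0,"rz":7}])

```text
clock: 16.65
tool_pos: [0.5381, -0.1502, 0.2398]
ee_rot: [3.139, -0.002, 0.85]
force: [0.8, 0.4, -4.0]
finger_gap: 0.0216
```

```bash
python3 go.py .5375 -.151 .2395 0.9
```

```text
16.65 [ 0.5381 -0.1502  0.2398] [ 3.1393e+00 -1.7000e-03  8.4990e-01] F [ 0.8  0.4 -4. ] gap 0.0216 q [-0.27  0.33  0.15  1.38  0.    0.45]
d cm [-0.1   0.    0.03] rot [ 0.13 -0.1  -2.87]
```

>>> apply_moves(plan=[{"claw":0,"dx":0,"dy":0,"dz":0,"rx":0,"ry":0,"rz":7},{"claw":0,"dx":0,"dy":0,"dz":0,"rx":0,"ry":0,"rz":7},{"claw":0,"dx":0,"dy":0,"dz":0,"rx":0,"ry":0,"rz":7},{"claw":0,"dx":0,"dy":0,"dz":0,"rx":0,"ry":0,"rz":7},{"claw":0,"dx":0,"dy":0,"dz":0,"rx":0,"ry":0,"rz":7},{"claw":0,"dx":0,"dy":0,"dz":0,"rx":0,"ry":0,"rz":7},{"claw":0,"dx":0,"dy":0,"dz":0,"rx":0,"ry":0,"rz":7}])

```text
clock: 17.35
tool_pos: [0.5394, -0.1497, 0.2398]
ee_rot: [3.141, -0.005, -0.04]
force: [2.2, -1.1, -2.8]
finger_gap: 0.0211
```

```bash
python3 go.py .5375 -.151 .2395 0;python3 -c "
from h import *
crop(camera('side')[:,:,::-1],220,200,370,350,4,'pics/s13.png');crop(camera('top')[:,:,::-1],250,190,440,320,4,'pics/t13.png')"
```

```text
17.35 [ 0.5394 -0.1497  0.2398] [ 3.1413 -0.0046 -0.04  ] F [ 2.2 -1.1 -2.8] gap 0.0211 q [-0.27  0.33  0.15  1.38  0.    1.34]
d cm [-0.19  0.14  0.03] rot [ 0.02 -0.26 -2.29]
```

View pics/s13.png

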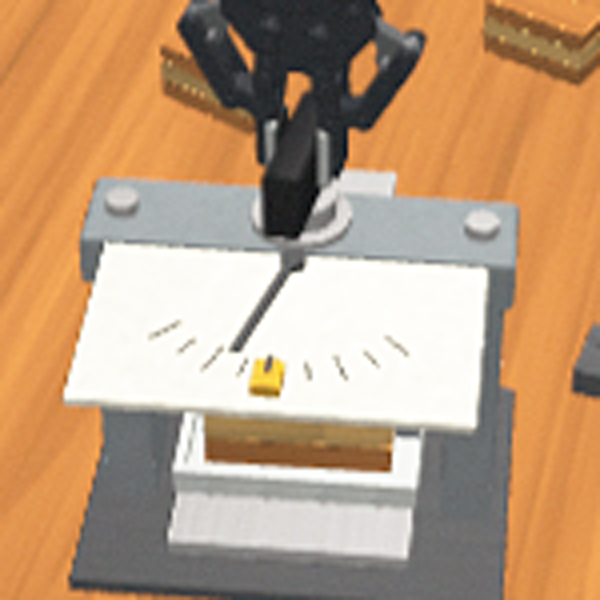

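View pics/t13.png

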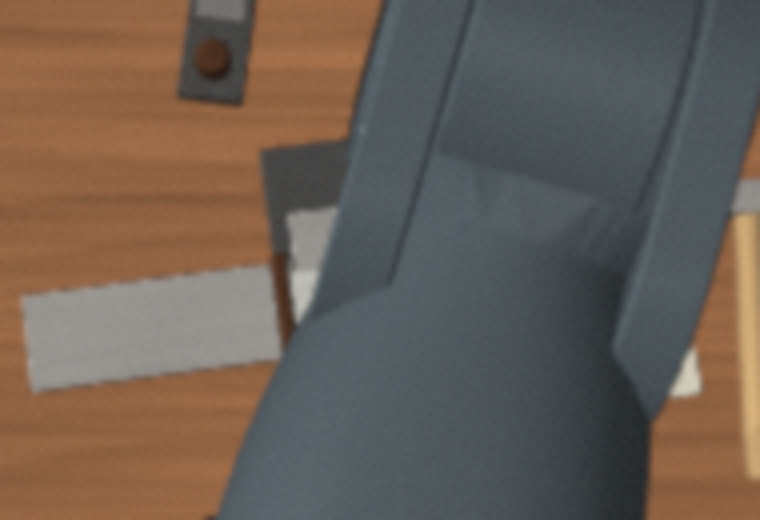

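The side view shows the needle, with tip at (236,350) in the crop, moving towards the marker at (267,375). The pivot is at (290,258).

```bash
cat > ang.py <<'E'
from h import *
import sys
c=calibration('side')
pv=np.array([.5435,-.1907]) # mean of measured
v=list(map(float,sys.argv[1:]))
g=lambda x,y,z:onz(c,220+x/4-.4,200+y/4-.4,z)[:2]
p=g(v[0],v[1],.217);n=g(v[2],v[3],.215);m=g(v[4],v[5],.213)
a=lambda d:np.arctan2(d[1],d[0])
print(p,n,m,np.linalg.norm(n-p),np.linalg.norm(m-p)); print('remain (img pivot)',a(m-p)-a(n-p),'(fixed pivot)',a(m-pv)-a(n-pv))
E
python3 ang.py 290 258 236 350 267 373
```

```text
[ 0.54496334 -0.19309787] [ 0.53653539 -0.26940482] [ 0.5559945  -0.28026667] 0.07677096396049948 0.08786401567131706
remain (img pivot) 0.23588248709022253 (fixed pivot) 0.22686539053908406
```

>>> apply_moves(plan=[{"claw":0,"dx":-0.1,"dy":0.1,"dz":0,"rx":0,"ry":-0.2,"rz":6},{"claw":0,"dx":0,"dy":0,"dz":0,"rx":0,"ry":0,"rz":6},{"claw":0,"dx":0,"dy":0,"dz":0,"rx":0,"ry":0,"rz":5},{"claw":0,"dx":0,"dy":0,"dz":0,"rx":0,"ry":0,"rz":0}])

```text
clock: 17.85
tool_pos: [0.5399, -0.1498, 0.2398]
ee_rot: [-3.139, -0.003, -0.326]
force: [0.2, 0.1, -2.9]
finger_gap: 0.0213
```

```bash
python3 go.py .5375 -.151 .2395 -.36;python3 -c "
from h import *
crop(camera('side')[:,:,::-1],220,200,370,350,4,'pics/s14.png');cv2.imwrite('pics/w14.png',camera('wrist')[:,:,::-1])"
```

```text
17.85 [ 0.5399 -0.1498  0.2398] [-3.1393e+00 -3.0000e-03 -3.2600e-01] F [ 0.2  0.1 -2.9] gap 0.0213 q [-0.27  0.34  0.15  1.38  0.    1.63]
d cm [-0.19  0.19  0.03] rot [-0.13 -0.17  1.95]
```

View pics/s14.png

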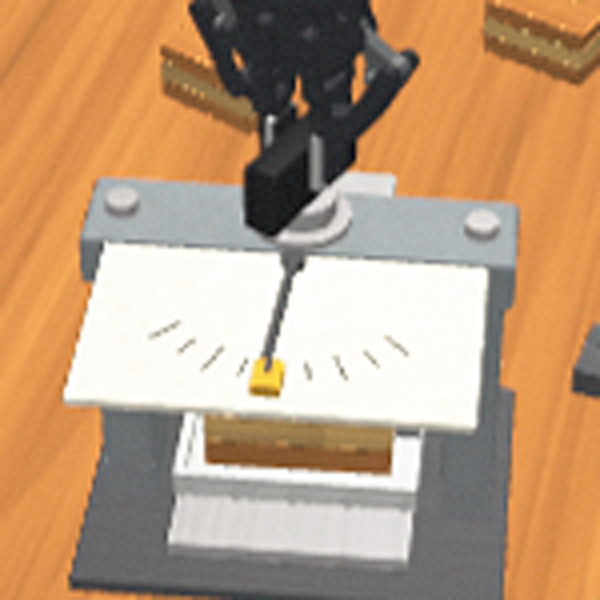

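View pics/w14.png

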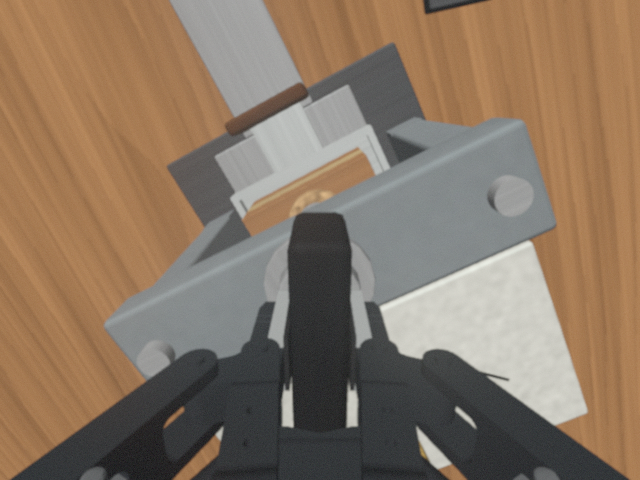

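The needle now reaches the marker: its tip is at about (268,362) against the marker centre at (267,375).

```bash
python3 ang.py 291 262 269 358 267 375;python3 ang.py 291 258 268 362 267 373
```

```text
[ 0.54634729 -0.19621845] [ 0.55457763 -0.27114751] [ 0.55639343 -0.28172277] 0.07537972084977813 0.08609247149205039
remain (img pivot) 0.007553351187887802 (fixed pivot) 0.003874871556915016
[ 0.54548349 -0.19296405] [ 0.55488747 -0.27421924] [ 0.5559945  -0.28026667] 0.08179756475227566 0.08793309048055596
remain (img pivot) 0.004599401913367496 (fixed pivot) 0.0030950944385570445
```

Aligned to within about 0.01 rad. Open the jaws, lift straight up, and check again.

>>> apply_moves(plan=[{"claw":3,"dx":0,"dy":0,"dz":0,"rx":0,"ry":0,"rz":0},{"claw":5,"dx":0,"dy":0,"dz":0,"rx":0,"ry":0,"rz":0},{"claw":5,"dx":0,"dy":0,"dz":0,"rx":0,"ry":0,"rz":0},{"claw":5,"dx":0,"dy":0,"dz":0,"rx":0,"ry":0,"rz":0},{"claw":5,"dx":0,"dy":0,"dz":-1,"rx":0,"ry":0,"rz":0},{"claw":5,"dx":0,"dy":0,"dz":-3,"rx":0,"ry":0,"rz":0},{"claw":5,"dx":0,"dy":0,"dz":-3,"rx":0,"ry":0,"rz":0},{"claw":5,"dx":0,"dy":0,"dz":-3,"rx":0,"ry":0,"rz":0},{"claw":5,"dx":0,"dy":0,"dz":-2,"rx":0,"ry":0,"rz":0},{"claw":5,"dx":0,"dy":0,"dz":0,"rx":0,"ry":0,"rz":0}])

```text
clock: 18.95
tool_pos: [0.538, -0.1495, 0.3682]
ee_rot: [-3.139, -0.005, -0.313]
force: [-0.3, 0.4, 0.1]
finger_gap: 0.0503
```

```bash
python3 go.py .5375 -.151 .2395 -.36;python3 -c "
from h import *
import pickle
im=camera('side')[:,:,::-1];cv2.imwrite('pics/side15.png',im);crop(im,220,200,370,350,4,'pics/s15.png');pickle.dump(calibration('wrist'),open('w15.pkl','wb'));cv2.imwrite('pics/w15.png',camera('wrist')[:,:,::-1])"
```

```text
18.95 [ 0.538  -0.1495  0.3682] [-3.1387 -0.0046 -0.3134] F [-0.3  0.4  0.1] gap 0.0503 q [-0.27  0.38  0.54  1.73  0.    1.61]
d cm [-0.06  0.2  12.87] rot [-0.17 -0.26  2.67]
```

View pics/s15.png

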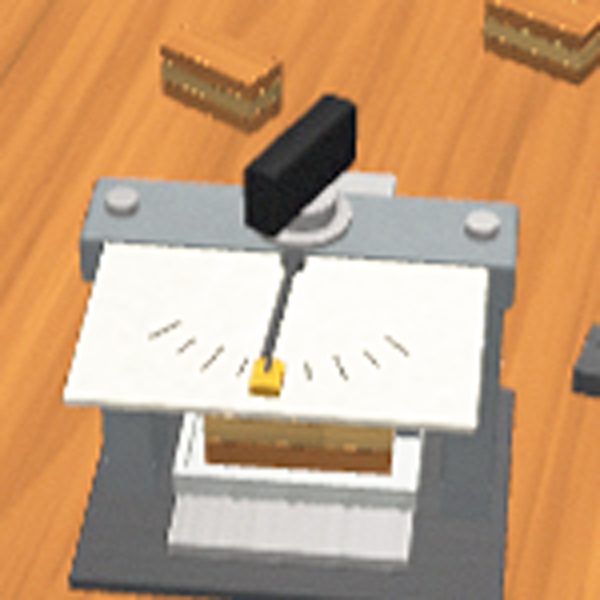

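View pics/w15.png

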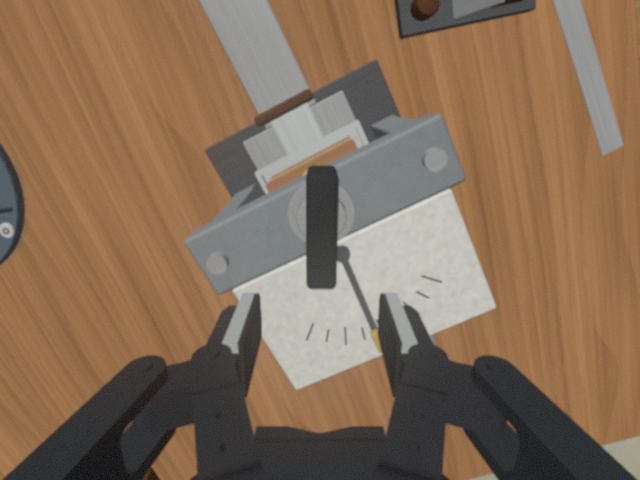

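After release the needle still ends in the marker at (268,362) and the tray is home. One last numeric check of the tray position and needle angle.

```bash
python3 - <<'E'
from h import *
import pickle
c=pickle.load(open('w15.pkl','rb'))
f=lambda p,z:onz(c,*p,z)[:2]
h=(f((258,120),.079)+f((311,93),.079))/2; b=(f((217,264),.22)+f((435,160),.22))/2
u=np.array([-np.sin(.15),np.cos(.15)]);print('handle face along y from axis',(h-b)@u,b, h)
pv=f((342,254),.217);nt=f((374,330),.215);print(nt-pv,np.arctan2(*(nt-pv)[::-1]))
E
python3 ang.py 291 260 269 360 267 375
```

```text
handle face along y from axis 0.09072115576855602 [ 0.54027044 -0.15064385] [ 0.52817746 -0.06072009]
[ 0.00610845 -0.08179872] -1.4962580970923414
[ 0.54591583 -0.19459291] [ 0.55498048 -0.27262181] [ 0.55639343 -0.28172277] 0.0785536599051492 0.08775757681356264
remain (img pivot) 0.004026063148900638 (fixed pivot) 0.0014817628510968017
```

```bash
python3 -c "
from workcell import *
print(sign_off())"
```

```text
the job is handed in; nothing more can be done
None
```

I completed the job and handed it in at about 19 s of robot time; no verdict is given. I put the largest blank in the tray the same way up and pushed the tray home by its handle. I then turned the knob about 1.9 rad clockwise and let go.

My last checks:
- **Blank:** it was centred in the tray to about 1 mm before the push. After pressing, the side view still showed it flat inside the rim.
- **Tray:** it reached its stop with a force of 52 N on the fingers, at the position I had predicted. Afterwards I measured the handle 91 mm from the knob axis, against 92 mm nominal. I took this as home within a few millimetres.
- **Needle:** after release, the side view put it within 0.01 rad of the marker. A rougher wrist-camera reading differed by up to about 0.07 rad, still inside the 0.12 rad limit.
- **Other things on the bench:** I did not touch the marker, glue bottle, plane, hammer or smaller blanks, and the marker looked unmoved in the pictures.

The first move call was refused because its rows left fields out, so nothing moved on that call.

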